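# Lean the machine cover against the guard and block its foot

### The job

Take the yellow louvred cover out of the plate rack and set it down, without dropping it, leaning against the front of the blue guard wall, about 15 degrees back from upright, louvred face outward and its whole width on the wall. Block its foot with the red foot block: standing flat on the bench, one of its two long sides up against the front of the cover's lower edge and roughly centred on it, so that the cover cannot slide. Leave the other plates, bottles, carton and parts where they are, and let go of everything at the end.

Things in the scene. Friction and masses are not known exactly. Their poses are not given: they have to be found in the camera images.
- cover_mid (a point): Centre of the yellow cover, a panel 12 mm thick (its x), 130 wide (its y), 190 tall (its z, up), 0.3 to 0.6 kg. Front, with five louvre slots, looks along its -x. Starts upright in one of the rack's slots, foot 10 mm above the bench, front to the rack's -x (the robot's side); graspable at the top edge, across the 12 mm. Let go when tilted towards the guard, it tips against it.
- cover_foot (a point): Middle of the front lower edge of the yellow cover (6 mm in front of and 95 mm below its centre); axes as for the cover.
- guard: Blue guard wall with a dark stripe, fixed to the bench: 20 mm thick (its x), 340 long (its y), 120 high, two bracket feet behind. Origin on the bench under its middle; the front face, to lean on, is 10 mm away on its -x side. The cover is taller, so it rests on the wall's upper front edge: for 15 degrees its rear lower edge stands 32 mm in front of the face.
- block_mid (a point): Red foot block with steel handle, 85 mm tall, 0.5 to 0.9 kg, loose, in front of the guard, at times where the cover must stand; point on its vertical axis, 42.5 mm up. Base 80 (its x) by 110 (its y) by 30 mm high; its long sides, 40 mm from the axis on +x and -x, are flat and alike. Handle central, 24 (x) by 36 (y) mm, from 30 to 85 mm above the bench.
- rack: Steel plate rack fixed to the bench, 235 mm (its x) by 130 mm (its y), base 10 mm thick, origin on the bench under its centre. Three slots along its y at x = -70, 0 and +70 mm, each 16 mm wide between two rails 6 mm thick, 120 mm long, that reach 55 mm above the bench.
- plate_grey: Plain grey plate, 12 x 130 x 140 mm tall, upright in another slot of the rack (its top 150 mm above the bench); leave alone. Origin at the centre of its underside.
- plate_green: Plain green plate, 12 x 130 x 140 mm tall, upright in another slot of the rack (its top 150 mm above the bench); leave alone. Origin at the centre of its underside.
- oil: White and blue oil bottle, 52 mm diameter, 145 mm tall, standing in front of one end of the guard wall, about 80 mm out and 120 mm from the wall's middle; leave alone. Origin at the centre of its underside.
- grease: Orange and silver grease can, 56 mm diameter, 100 mm tall, standing in front of the other end of the guard wall; leave alone. Origin at the centre of its underside.
- carton: Brown carton 100 x 130 x 75 mm tall on the bench; leave alone. Origin at the centre of its underside.
- flange: Dark steel flange ring, 110 mm diameter, 22 mm high, flat on the bench; leave alone. Origin at the centre of its underside.
There are look-alikes about, which are no part of the job. Leave any pink look-alike of the part that bears cover_mid alone.

How it is judged:
On the way:
1. the yellow cover is lifted clear of the rack (height (world z) of cover_foot above 0.03 m and contact force between the fingers and cover above 0.5 N), for 0.1 s.
At the end, for the whole second after the job is handed in: Cover at rest, foot on bench, touching the guard, 9-26 deg back from upright, louvres outward, within 10 deg of parallel, at most 10 mm past the wall's end. Block at rest, flat on the bench, a long side within 6 mm of the cover's front lower edge, within 10 deg of parallel, centred within 35 mm (angle between cover_mid's own z axis and vertical between 0.16 and 0.45 rad and contact force between cover and guard above 0.05 N and angle between the y axis of cover_mid and the y axis of guard, either way round below 0.17 rad and y of cover_mid in the frame of guard between -0.095 and 0.095 m and x of cover_mid in the frame of guard between -0.09 and -0.01 m and height (world z) of cover_foot below 0.012 m and (x of cover_foot in the frame of block_mid between 0.036 and 0.046 m or x of cover_foot in the frame of block_mid between -0.046 and -0.036 m) and y of cover_foot in the frame of block_mid between -0.035 and 0.035 m and angle between the y axis of block_mid and the y axis of cover_mid, either way round below 0.17 rad and angle between block_mid's own z axis and vertical below 0.08 rad and height (world z) of block_mid below 0.05 m and linear speed of each of cover, block below 0.02 m/s).
It fails at once if the grey or green plate is shoved more than 25 mm (distance of any of plate_grey, plate_green from where it was at the start of the episode above 0.025 m).
It fails at once if the oil bottle, grease can, carton or flange is shoved more than 25 mm (distance of any of oil, grease, carton, flange from where it was at the start of the episode above 0.025 m).
It fails at once if the oil bottle or the grease can is tipped over (angle between any of oil, grease's own z axis and vertical above 0.5 rad).
It fails at once if the yellow cover falls over or is laid down (more than 50 degrees from upright) (angle between cover_mid's own z axis and vertical above 0.87 rad).
It fails at once if the yellow cover is dropped or thrown (faster than 0.5 m/s with no finger on it) (linear speed of cover above 0.5 m/s and contact force between the fingers and cover below 0.01 N).
It also fails if it takes over 72 s, if anything falls off the work surface, if the arm or the gripper's body presses on something with over 40 N, if the wrist force passes 120 N, or if a joint passes its speed limit or range.

### The arm

A 6-joint arm with a two-finger parallel gripper is mounted at the origin on the work surface. World frame = base frame: x ahead of the robot, y to its left, z up, the work surface at z = 0. Lengths are in m, angles in rad, forces in N, time in s.
With the tool pointing down it reaches from about 0.4 to 0.825 m from the base axis. Payload 7 kg.
Tool frame: the origin (TCP) lies on the centre line of the jaws, within the pads' length; the fingertips stand 25 mm ahead of it and the grasp point (between the pads) lies 6 mm ahead of it; z points along the fingers, y is the direction in which the jaws open and shut (so a half turn about z gives the same grasp; the last joint's range is limited). The gripper opens to 88 mm and grips with 3 to 60 N. Pads are 19 mm wide; open, the fingers measure 130 mm over their backs; the gripper's body (78 mm by 193 mm) begins 47 mm behind the grasp point.
Start: joints at [1.471, 0.359, 0.012, 0, -1.224, -0.288], TCP at [0.255, 0.625, 0.252] pointing down, gripper open.
Joint ranges: [-3.07, 3.07], [-1.43, 2.12], [-1.02, 1.25], [-3.03, 1.67], [-3.05, -0], [-3.03, 3.03]. Speed limits (rad/s): [2.39, 2.39, 3.01, 3.14, 3.14, 3.14].

### API

Orientations are given as [roll, pitch, yaw] about the fixed x, y, z axes, in that order (R = Rz(yaw) Ry(pitch) Rx(roll)).
In Python, from station import * gives the robot as it stands. The module is installed in compiled form; this text tells all that it offers.
- The arm moves only by the tool step_arm, never from a script. Its argument "commands" is text: rows parted by semicolons, each of 6 numbers parted by spaces: the shift along the tool's x, y, z in mm, then the turn, a rotation vector about the tool's x, y, z in rad. A call has 1 to 8 rows; each row shifts and turns the commanded pose from where the row before left it, along the tool's axes as they then stand; what a row does not reach is not made up. A row lasts 1/8 s, in which the tool goes at most 62.5 mm and 10.7 degrees, less where a joint would pass 70% of its speed; a pose out of reach is approached as far as the arm can. A call is refused whole if a number of a shift passes 62.5 or a number of a turn 0.188, either way. A call with a gripper value outside its range is refused whole. "jaw" is the finger opening in mm, from 0 to 87.6, set as the call begins (left out, the last holds). The fingers move at their own pace and stop on an object; "grip_force" is the grip in N (left out, the last holds). Time passes only in rows, so rows that do not move let the fingers close. It gives the time, the measured TCP pose, the force and the opening at its end, in the units of the state.
- get_state(): the state, without advancing time (a new reading comes with each control period).
- grab_frame(name): name is "scene" or "top" or "wrist"; returns a dict with "frame" (420x560x3 uint8, red, green, blue), "fovy" (degrees; the focal length in pixels is half the picture's height over the tangent of half this angle, whatever the lens; pixels are square), "cx", "cy" (the principal point, pixels), "rvec" (rotation vector, rad) and "tvec" (3), from world to camera coordinates, as OpenCV has them; the wrist camera has in their place "tool_from_camera" (4x4, takes a point from camera to tool coordinates, whose origin is the TCP and whose axes are the flange's). Camera axes: x right, y down, z forward; pixel columns grow to the right and rows downward; lengths in m; the calibration is good to about 2 mm. The wrist camera is an equidistant fisheye: a pixel r from the principal point sees the ray r / f radians off the axis. A picture is of the moment at which its call begins: read the wrist's pose just before it. There is no depth.
- job_done(): hands the job in, once; it reports no verdict.
Trained networks look in a picture, given as the dict that the camera call returned (one of the last four; its "shot" number tells which), for a name from the list of things; names that differ only in an ending like _2 or _b are one class to them, and where a whole thing is asked for, a point or a joint stands for the part that bears it (a point fixed in the world has none). Each returns a list of dicts, best first, with "conf" (0 to 1); they miss things now and then, are a little off and sometimes report something else, mostly with a low value. They report only what shows in the picture. A call takes as long as a camera call. They do not tell look-alikes from the thing itself.
- recognise(picture, name): "pixel" ([column, row] in pixels, amid what is visible of it).
The state is a dict: "t": time; "q": joint angles; "qd": joint speeds; "joint_efforts": joint torques, N m; "eef_pos": TCP position; "ee_rot": TCP orientation; "force": force on the tool from outside, world axes, zero at the start; "moment": the same for the moment, N m; "width": finger opening in m.
Only numpy, scipy, OpenCV 4.12 (cv2) and the standard library are available. Lean on these libraries where they do the work, as an engineer would, in place of code of your own. Each camera call takes 0.05 s, during which the arm holds its last target.

## Working session

There is one attempt and no reset: what is moved stays moved. The work goes in short steps, Python scripts to look and compute and a tool call to move; the robot and the scene stay as the last step left them, time stands still between calls to the robot, and variables do not carry over. Pictures are saved under pics/ and viewed, and the job is handed in when it is done.

Besides the shell and the picture viewer there is one more tool, called after "Emit:" as name(argument=value, ...) on one line, values as JSON. step_arm: Moves the arm, as the interface text tells. Its arguments: {"type":"object","properties":{"commands":{"type":"string"},"jaw":{"type":"number"},"grip_force":{"type":"number"}},"required":["commands"]}

```bash
mkdir -p pics; cat > h.py <<'E'
from station import *
import numpy as np, cv2
from scipy.spatial.transform import Rotation as R
def K(p):
    f=p["frame"].shape[0]/2/np.tan(np.radians(p["fovy"])/2)
    return f,p["cx"],p["cy"]
def ray(p,px):
    f,cx,cy=K(p); Rm=cv2.Rodrigues(np.array(p["rvec"],float))[0]; t=np.array(p["tvec"],float).ravel()
    d=Rm.T@np.array([(px[0]-cx)/f,(px[1]-cy)/f,1]); return -Rm.T@t,d
def onz(p,px,z):
    c,d=ray(p,px); return c+d*(z-c[2])/d[2]
def proj(p,X):
    f,cx,cy=K(p); Rm=cv2.Rodrigues(np.array(p["rvec"],float))[0]; t=np.array(p["tvec"],float).ravel()
    c=np.atleast_2d(X)@Rm.T+t; return np.c_[f*c[:,0]/c[:,2]+cx,f*c[:,1]/c[:,2]+cy]
def save(p,n,crop=None,s=1):
    im=p["frame"][:,:,::-1]
    if crop: im=im[crop[1]:crop[3],crop[0]:crop[2]]
    if s!=1: im=cv2.resize(im,None,fx=s,fy=s,interpolation=cv2.INTER_CUBIC)
    cv2.imwrite("pics/"+n,im)
E
python3 - <<'E'
from h import *
import pickle
print(get_state())
for n in("scene","top"):
    p=grab_frame(n); save(p,n+"0.png",s=1.4); pickle.dump(p,open(n+"0.pkl","wb"))
    print(n,p["fovy"],p["cx"],p["cy"],onz(p,(280,210),0),ray(p,(280,210))[0])
    for k in["cover_mid","cover_foot","guard","block_mid","rack","plate_grey","plate_green","oil","grease","carton","flange"]:
        print(k,[(np.round(r["pixel"]).tolist(),round(r["conf"],2)) for r in recognise(p,k)][:4])
E
```

```text
{'t': 0.0, 'q': array([ 1.47113265e+00,  3.59344439e-01,  1.10264444e-02, -3.64269496e-04,
       -1.22409011e+00, -2.88100412e-01]), 'qd': array([-0.00010429, -0.00056166, -0.00039561,  0.00067889,  0.00026712,
        0.00161664]), 'joint_efforts': array([-4.30179380e-04, -5.82731795e+01,  2.93040276e+01,  6.99705765e+00,
        6.80319834e-03, -1.55247690e-04]), 'eef_pos': array([0.25507632, 0.62444504, 0.25063345]), 'ee_rot': array([ 3.13995000e+00, -1.29678574e-04, -3.87888041e-01]), 'force': array([ 0.98747907, -0.45787638, -0.325883  ]), 'moment': array([ 0.04114539, -0.01820963, -0.03470984]), 'width': 0.08734558786936747}
scene 44.34390079406892 272.0078926351258 206.36042150187689 [ 0.44260978 -0.07236819  0.        ] [0.815607   0.56165846 1.11669135]
cover_mid [([306.0, 122.0], 0.71), ([210.0, 140.0], 0.67)]
cover_foot [([304.0, 121.0], 0.75), ([212.0, 140.0], 0.58)]
guard [([343.0, 332.0], 0.96), ([301.0, 204.0], 0.73)]
block_mid [([290.0, 304.0], 0.6)]
rack [([212.0, 170.0], 0.63)]
plate_grey [([238.0, 141.0], 0.83)]
plate_green [([186.0, 158.0], 0.6)]
oil [([281.0, 348.0], 0.91)]
grease [([353.0, 263.0], 0.93), ([212.0, 137.0], 0.6), ([280.0, 343.0], 0.51)]
carton [([191.0, 258.0], 0.87)]
flange []
top 43.57029782000316 283.09216107012986 212.40710023926852 [0.49867654 0.01462808 0.        ] [ 0.29154343 -0.01136806  1.32252726]
cover_mid [([406.0, 184.0], 0.72), ([386.0, 295.0], 0.61)]
cover_foot [([409.0, 188.0], 0.97), ([385.0, 298.0], 0.9), ([216.0, 245.0], 0.49)]
guard [([163.0, 211.0], 0.81)]
block_mid [([219.0, 184.0], 0.96)]
rack [([391.0, 204.0], 0.57)]
plate_grey []
plate_green [([406.0, 158.0], 0.62), ([391.0, 205.0], 0.58), ([218.0, 247.0], 0.46)]
oil [([181.0, 155.0], 0.95)]
grease [([219.0, 248.0], 0.67)]
carton [([301.0, 127.0], 0.8)]
flange [([303.0, 254.0], 0.77)]
```

View pics/scene0.png

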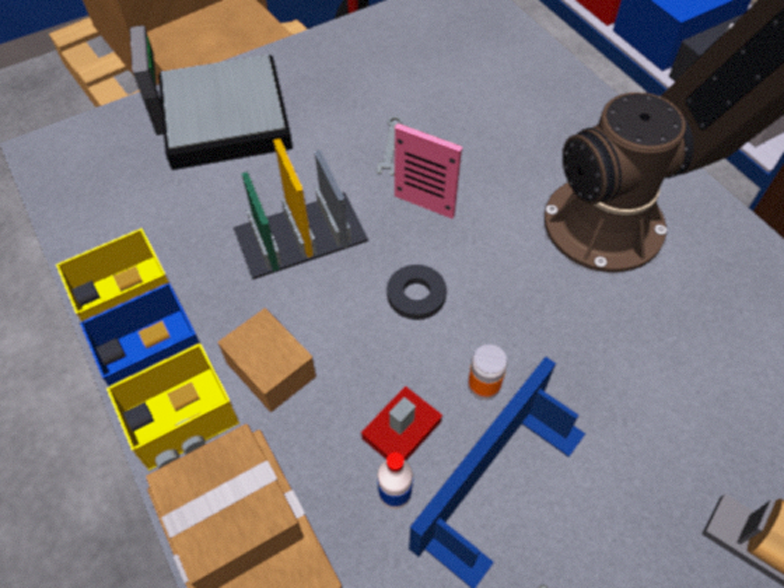

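View pics/top0.png

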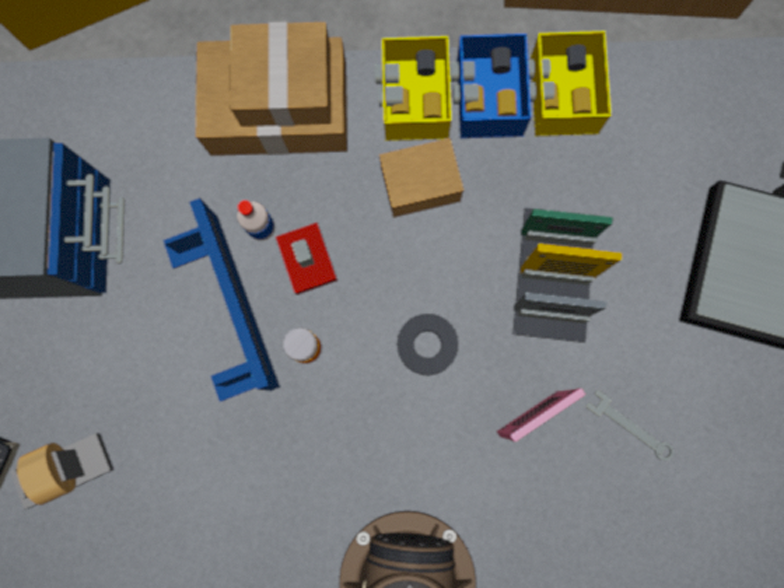

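```bash
python3 - <<'E'
from h import *
import pickle
p=pickle.load(open("top0.pkl","rb")); save(p,"a1.png",(350,130,470,260),6); save(p,"a2.png",(110,130,250,290),3.7)
p=pickle.load(open("scene0.pkl","rb")); save(p,"a3.png",(160,90,280,210),5);save(p,"a4.png",(240,220,440,420),3)
E
```

```text
(no output)
```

View pics/a1.png

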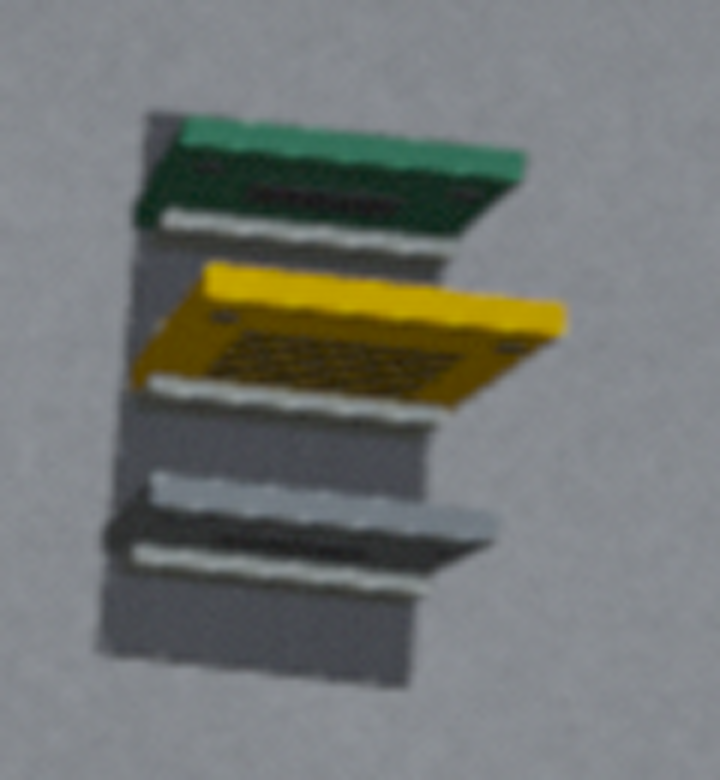

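View pics/a2.png

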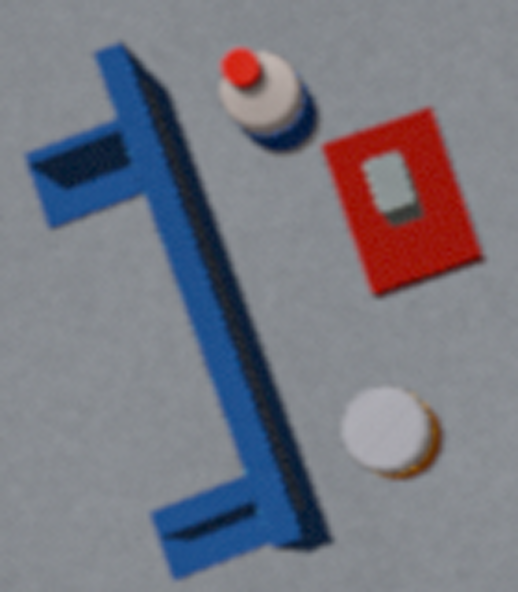

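View pics/a3.png

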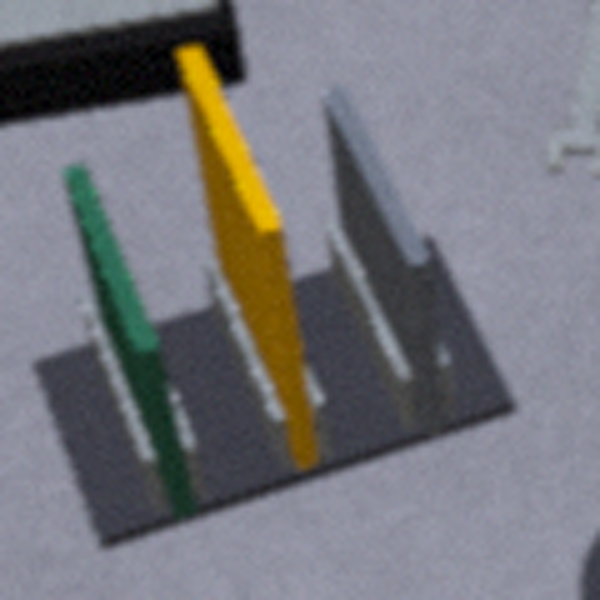

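View pics/a4.png

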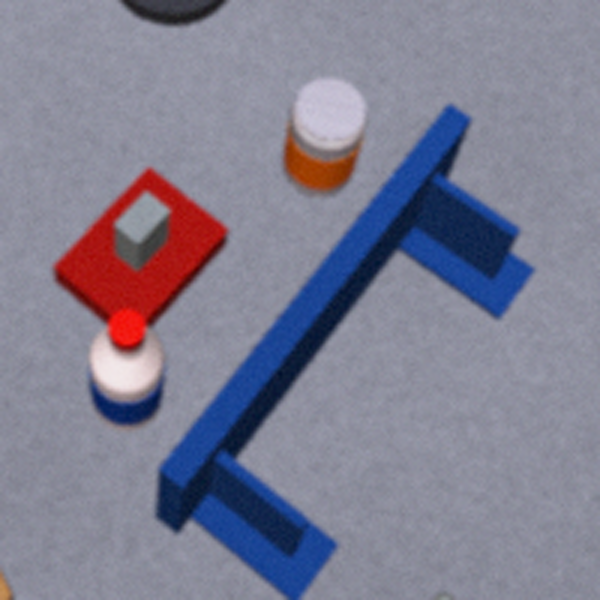

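```bash
cat > fit.py <<'E'
from h import *
import pickle
from scipy.optimize import least_squares
T=pickle.load(open("top0.pkl","rb")); S=pickle.load(open("scene0.pkl","rb"))
def box(lst):  # (cam,px,local xyz)
    return lst
def fit(obs,x0):
    def res(v):
        Rm=R.from_euler('z',v[2]).as_matrix(); o=[]
        for cam,px,l in obs:
            o.append(proj(cam,Rm@np.array(l)+[v[0],v[1],0])[0]-px)
        return np.concatenate(o)
    r=least_squares(res,x0,loss='soft_l1'); 
    return r.x,np.round(r.fun.reshape(-1,2),1)
a1=lambda u,v:np.array([350+u/6-.4,130+v/6-.4])
a2=lambda u,v:np.array([110+u/3.7-.4,130+v/3.7-.4])
a3=lambda u,v:np.array([160+u/5-.4,90+v/5-.4])
a4=lambda u,v:np.array([240+u/3-.3,220+v/3-.3])
if __name__=="__main__":
    h=.006;w=.065
    cov=[(T,a1(205,263),(h,w,.2)),(T,a1(205,299),(-h,w,.2)),(T,a1(567,303),(h,-w,.2)),(T,a1(567,335),(-h,-w,.2)),
     (S,a3(178,48),(h,-w,.2)),(S,a3(203,45),(-h,-w,.2)),(S,a3(258,233),(h,w,.2)),(S,a3(284,227),(-h,w,.2)),(S,a3(296,468),(h,w,.01)),(S,a3(317,465),(-h,w,.01))]
    print("cover",*fit(cov,[.6,-.3,0]))
    g=[(T,a2(95,52),(.01,-.17,.12)),(T,a2(123,42),(-.01,-.17,.12)),(T,a2(275,547),(.01,.17,.12)),(T,a2(303,545),(-.01,.17,.12)),(T,a2(330,542),(-.01,.17,0)),
     (S,a4(447,105),(-.01,.17,.12)),(S,a4(470,120),(.01,.17,.12)),(S,a4(160,465),(-.01,-.17,.12)),(S,a4(185,480),(.01,-.17,.12)),(S,a4(160,516),(-.01,-.17,0)),(S,a4(179,532),(.01,-.17,0))]
    print("guard",*fit(g,[.5,.25,1.9]))
    b=[(T,a2(323,145),(.04,-.055,.03)),(T,a2(432,108),(-.04,-.055,.03)),(T,a2(484,256),(-.04,.055,.03)),(T,a2(375,290),(.04,.055,.03)),
     (S,a4(150,168),(-.04,.055,.03)),(S,a4(227,233),(.04,.055,.03)),(S,a4(55,268),(-.04,-.055,.03))]
    print("block",*fit(b,[.6,.1,1.9]))
    for n,px,z in(("oil",(245,67),.145),("grease",(387,429),.1)): print(n,onz(T,a2(*px),z))
    for n,px,z in(("oil",(127,327),.145),("grease",(330,112),.1)): print(n,onz(S,a4(*px),z))
    print("carton",onz(T,(301,125),.075),"flange",onz(T,(305,246),.022))
E
python3 fit.py
```

```text
cover [ 0.52647998 -0.28314188 -0.14870365] [[ 1.1 -0.2]
 [ 0.6 -0.9]
 [ 0.7  0.1]
 [ 0.2  0.1]
 [ 0.3  1. ]
 [-0.1  0.3]
 [ 0.4  0.4]
 [ 0.   0.2]
 [ 0.9  1.1]
 [ 0.9  0.3]]
guard [0.49156581 0.28441191 1.91851092] [[ 0.1  0.4]
 [ 0.4  0.1]
 [-0.3  1. ]
 [ 0.3 -1.7]
 [ 2.1  0.6]
 [ 1.2 -0.9]
 [ 1.4 -0.8]
 [-0.3  0.7]
 [-0.3  2.5]
 [-1.3 -0.1]
 [-0.1  0.8]]
block [0.56650335 0.16759404 1.8834598 ] [[-0.4 -0.5]
 [ 0.1 -0.8]
 [-0.1 -0.5]
 [-0.9  0.8]
 [-0.1 -0.4]
 [ 1.  -0.9]
 [-0.5 -0.4]]
oil [0.62888786 0.2497314  0.145     ]
grease [0.40329523 0.16846871 0.1       ]
oil [0.6298018  0.25114156 0.145     ]
grease [0.4070177  0.17132089 0.1       ]
carton [ 0.69723014 -0.0437265   0.075     ] flange [ 0.40323362 -0.04553569  0.022     ]
```

```bash
cat >> h.py <<'E'
def cur():
    s=get_state(); return np.array(s["eef_pos"]),R.from_euler('xyz',s["ee_rot"])
def rows(pos,rot,n,p0=None,r0=None):
    if p0 is None: p0,r0=cur()
    rel=(r0.inv()*rot).as_rotvec()/n; step=(np.array(pos)-p0)/n
    out=[]; r=r0; p=p0.copy()
    for i in range(n):
        l=r.inv().apply((p0+step*(i+1))-p)*1000
        l=np.round(l,1); q=np.round(rel,4)
        out.append(" ".join("%g"%v for v in [*l,*q]))
        p=p+r.apply(l/1000); r=r*R.from_rotvec(q)
    for i in range(0,n,8): print("; ".join(out[i:i+8]))
    print("end",np.round(p,4),np.round(r.as_euler('xyz'),4),get_state()["t"])
G=np.array([.4916,.2844]); GY=1.9185
def g2w(x,y,z): 
    c,s=np.cos(GY),np.sin(GY); return np.array([G[0]+c*x-s*y,G[1]+s*x+c*y,z])
def w2g(P):
    c,s=np.cos(GY),np.sin(GY); d=np.array(P)[:2]-G; return np.array([c*d[0]+s*d[1],-s*d[0]+c*d[1]])
E
python3 - <<'E'
from h import *
# TCP above cover
rows([.526,-.283,.32],R.from_euler('xyz',[np.pi,0,-1.72]),16)
E
```

```text
37.1 46.1 -4.3 0 -0 0.0833; 40.9 42.9 -4.3 0 -0 0.0833; 44.2 39.3 -4.2 0 -0 0.0833; 47.4 35.6 -4.3 0 -0 0.0833; 50.2 31.4 -4.3 0 -0 0.0833; 52.6 27.2 -4.3 0 -0 0.0833; 54.7 22.7 -4.2 0 -0 0.0833; 56.3 18.1 -4.3 0 -0 0.0833
57.7 13.3 -4.3 0 -0 0.0833; 58.6 8.4 -4.3 0 -0 0.0833; 59.1 3.6 -4.2 0 -0 0.0833; 59.2 -1.4 -4.3 0 -0 0.0833; 58.9 -6.3 -4.3 0 -0 0.0833; 58.2 -11.1 -4.3 0 -0 0.0833; 57 -16 -4.3 0 -0 0.0833; 55.5 -20.7 -4.2 0 -0 0.0833
end [ 0.526 -0.283  0.32 ] [ 3.1416e+00 -1.0000e-04 -1.7206e+00] 1.2
```

Emit:
step_arm(commands="37 46 -4.3 0 0 0.0833; 41 43 -4.3 0 0 0.0833; 44 39.3 -4.3 0 0 0.0833; 47.4 35.6 -4.3 0 0 0.0833; 50 31.4 -4.3 0 0 0.0833; 52.6 27.2 -4.3 0 0 0.0833; 54.7 22.7 -4.3 0 0 0.0833; 56.3 18.1 -4.3 0 0 0.0833", jaw=60, grip_force=20)

```text
t: 2.2
eef_pos: [0.3904, 0.1694, 0.2866]
ee_rot: [-3.14, 0.0, -1.056]
force: [2.0, 0.3, -0.0]
width: 0.0601
```

Emit:
step_arm(commands="57.7 13.3 -4.3 0 0 0.0833; 58.6 8.4 -4.3 0 0 0.0833; 59 3.6 -4.3 0 0 0.0833; 59 -1.4 -4.3 0 0 0.0833; 59 -6.3 -4.3 0 0 0.0833; 58 -11 -4.3 0 0 0.0833; 57 -16 -4.3 0 0 0.0833; 55.5 -20.7 -4.3 0 0 0.0833")

```text
t: 3.2
eef_pos: [0.5258, -0.2846, 0.3207]
ee_rot: [-3.141, -0.0, -1.723]
force: [1.0, 1.2, -0.3]
width: 0.0596
```

Emit:
step_arm(commands="0 0 0 0 0 0; 0 0 0 0 0 0")

```text
t: 3.45
eef_pos: [0.5252, -0.2826, 0.32]
ee_rot: [3.141, 0.0, -1.721]
force: [0.2, 0.5, -0.7]
width: 0.06
```

```bash
python3 - <<'E'
from h import *
import pickle
p0,r0=cur(); print(p0,r0.as_euler('xyz'))
p=grab_frame("wrist"); p["pose"]=(p0,r0.as_matrix()); pickle.dump(p,open("w1.pkl","wb")); save(p,"w1.png",s=1.4)
print(p["fovy"],p["cx"],p["cy"],p["tool_from_camera"])
t=grab_frame("top"); save(t,"t1.png",s=1.4)
E
```

```text
[ 0.52520396 -0.28257021  0.31995292] [ 3.14085772e+00  2.59210331e-04 -1.72120568e+00]
65.70646984690485 276.80393917267173 213.44388160427826 [[ 1.43620277e-04 -9.59458318e-01 -2.81850520e-01  7.62075758e-02]
 [ 9.99999590e-01  3.89869789e-04 -8.17609257e-04  1.27292849e-04]
 [ 8.94347005e-04 -2.81850287e-01  9.59457980e-01 -1.32482808e-01]
 [ 0.00000000e+00  0.00000000e+00  0.00000000e+00  1.00000000e+00]]
```

View pics/w1.png

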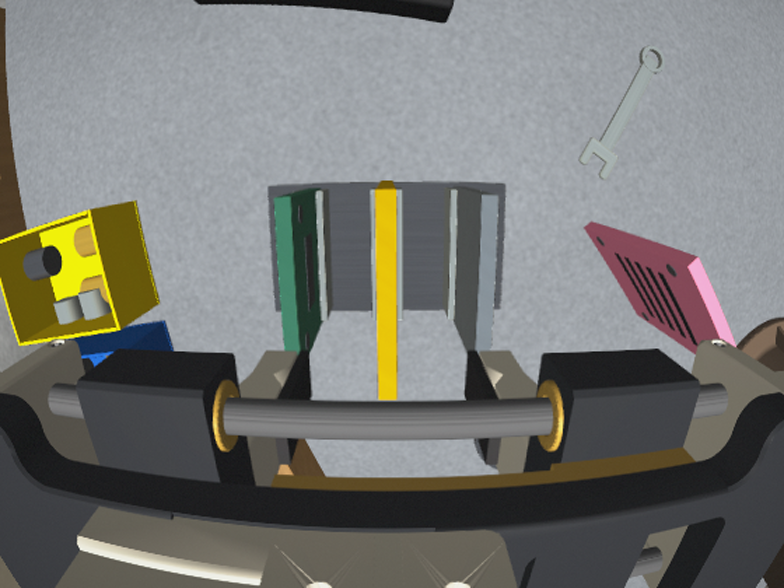

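View pics/t1.png

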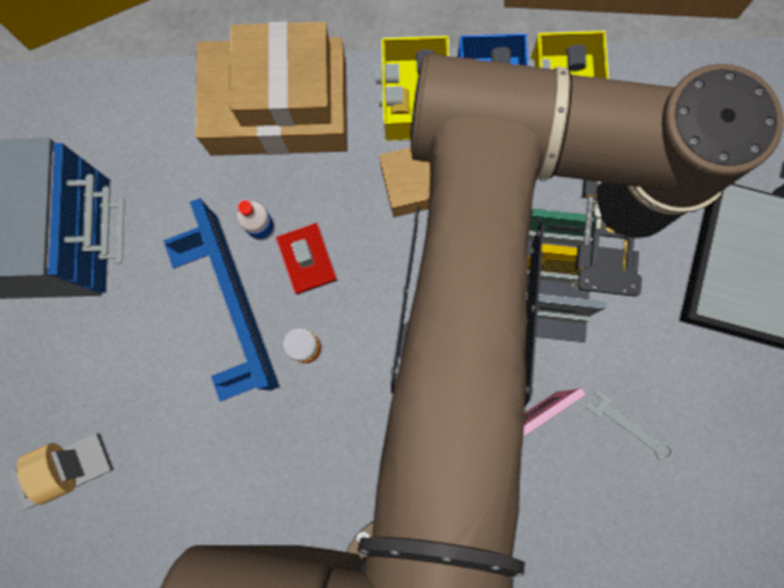

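```bash
cat >> h.py <<'E'
def wray(p,px):
    f=p["frame"].shape[0]/2/np.tan(np.radians(p["fovy"])/2)
    d=np.array([px[0]-p["cx"],px[1]-p["cy"]]); r=np.hypot(*d); th=r/f
    v=np.array([*(np.sin(th)*d/max(r,1e-9)),np.cos(th)])
    M=p["tool_from_camera"]; p0,Rm=p["pose"]
    return Rm@M[:3,3]+p0, Rm@M[:3,:3]@v
def wz(p,px,z):
    c,d=wray(p,px); return c+d*(z-c[2])/d[2]
E
python3 - <<'E'
from h import *
import pickle
p=pickle.load(open("w1.pkl","rb")); p0,Rm=p["pose"]
a=p["frame"].astype(int)
m=(a[:,:,0]>180)&(a[:,:,1]>130)&(a[:,:,2]<90)
for r in (140,160,180,200,220,240,260,275):
    c=[x for x in np.where(m[r])[0] if 240<x<310]
    if c:
        for x in (min(c)-.5,max(c)+.5):
            w=wz(p,(x,r),.2); print(r,x,np.round(w,4),np.round(Rm.T@(w-p0),4))
rr=np.where(m[:,276])[0]; print(rr.min())
w=wz(p,(276,rr.min()),.2); print(w,Rm.T@(w-p0))
E
```

```text
140 267.5 [ 0.5232 -0.344   0.2   ] [ 0.0611 -0.0073  0.1199]
140 282.5 [ 0.5117 -0.3423  0.2   ] [0.0611 0.0043 0.1199]
160 267.5 [ 0.5256 -0.3285  0.2   ] [ 0.0454 -0.0073  0.1199]
160 282.5 [ 0.514  -0.3268  0.2   ] [0.0454 0.0043 0.1199]
180 268.5 [ 0.5273 -0.3127  0.2   ] [ 0.0295 -0.0066  0.1199]
180 282.5 [ 0.5163 -0.3111  0.2   ] [0.0295 0.0044 0.1199]
200 268.5 [ 0.5298 -0.2966  0.2   ] [ 0.0133 -0.0067  0.1199]
200 282.5 [ 0.5187 -0.295   0.2   ] [0.0133 0.0045 0.12  ]
220 268.5 [ 0.5324 -0.2801  0.2   ] [-0.0035 -0.0068  0.1199]
220 282.5 [ 0.5211 -0.2784  0.2   ] [-0.0035  0.0046  0.12  ]
240 269.5 [ 0.5343 -0.2627  0.2   ] [-0.021  -0.0062  0.12  ]
240 282.5 [ 0.5237 -0.2611  0.2   ] [-0.0209  0.0046  0.12  ]
260 269.5 [ 0.5372 -0.2447  0.2   ] [-0.0392 -0.0063  0.12  ]
260 282.5 [ 0.5263 -0.243   0.2   ] [-0.0392  0.0048  0.12  ]
275 269.5 [ 0.5395 -0.2305  0.2   ] [-0.0536 -0.0064  0.12  ]
275 283.5 [ 0.5275 -0.2286  0.2   ] [-0.0536  0.0057  0.12  ]
135
[ 0.51609389 -0.34686772  0.2       ] [ 0.06496775 -0.00071545  0.11993559]
```

Emit:
step_arm(commands="0 -1 30 0 0 0; 0 0 30 0 0 0; 0 0 30 0 0 0; 0 0 25 0 0 0; 0 0 12 0 0 0; 0 0 9 0 0 0; 0 0 0 0 0 0; 0 0 0 0 0 0")

```text
t: 4.55
eef_pos: [0.527, -0.2827, 0.1853]
ee_rot: [-3.14, -0.0, -1.72]
force: [0.3, -0.7, 0.2]
width: 0.06
```

Emit:
step_arm(commands="0 0 0 0 0 0; 0 0 0 0 0 0; 0 0 0 0 0 0; 0 0 0 0 0 0; 0 0 0 0 0 0; 0 0 0 0 0 0", jaw=0, grip_force=30)

```text
t: 5.3
eef_pos: [0.5264, -0.2826, 0.1843]
ee_rot: [3.141, -0.0, -1.721]
force: [-0.3, -0.6, 0.4]
width: 0.0117
```

Emit:
step_arm(commands="0 0 0 0 0 0; 0 0 -5 0 0 0; 0 0 -10 0 0 0; 0 0 -15 0 0 0; 0 0 -15 0 0 0; 0 0 -15 0 0 0; 0 0 0 0 0 0")

```text
t: 6.18
eef_pos: [0.5273, -0.2828, 0.2463]
ee_rot: [-3.138, -0.0, -1.72]
force: [-0.0, -0.3, -4.3]
width: 0.0121
```

Emit:
step_arm(commands="0 0 -30 0 0 0; 0 0 -45 0 0 0; 0 0 -35 0 0 0; 0 0 -10 0 0 0")

```text
t: 6.68
eef_pos: [0.5271, -0.2828, 0.3662]
ee_rot: [-3.138, -0.0, -1.721]
force: [0.2, -0.5, -4.9]
width: 0.0118
```

```bash
cat >> h.py <<'E'
def toolrot(th): return R.from_euler('z',GY-np.pi/2)*R.from_euler('x',np.pi)*R.from_rotvec([-th,0,0])
def tcp_for(th,xr,y,zr,d=.174):
    r=toolrot(th); return g2w(xr,y,zr)-r.apply([0,-.006,d]),r
E
python3 - <<'E'
from h import *
print(w2g([.5665,.1676]),w2g([.6293,.2505]),w2g([.405,.17]))
P,r=tcp_for(0,-.05,.008,.2); print(P)
rows(P,r,16)
E
```

```text
[-0.13533182 -0.0306194 ] [-0.07879121 -0.11790863] [-0.07804597  0.12039828]
[0.50316017 0.22902525 0.374     ]
-31.4 6.2 -0.5 -0.0001 -0.0002 -0.1293; -32 2.2 -0.5 -0.0001 -0.0002 -0.1293; -31.9 -2 -0.5 -0.0001 -0.0002 -0.1293; -31.5 -6.1 -0.5 -0.0001 -0.0002 -0.1293; -30.3 -10.1 -0.5 -0.0001 -0.0002 -0.1293; -28.9 -13.9 -0.5 -0.0001 -0.0002 -0.1293; -26.8 -17.5 -0.5 -0.0001 -0.0002 -0.1293; -24.3 -20.9 -0.4 -0.0001 -0.0002 -0.1293
-21.4 -23.8 -0.5 -0.0001 -0.0002 -0.1293; -18.2 -26.3 -0.5 -0.0001 -0.0002 -0.1293; -14.6 -28.5 -0.5 -0.0001 -0.0002 -0.1293; -10.8 -30.2 -0.4 -0.0001 -0.0002 -0.1293; -6.9 -31.2 -0.5 -0.0001 -0.0002 -0.1293; -2.7 -31.9 -0.5 -0.0001 -0.0002 -0.1293; 1.3 -32 -0.5 -0.0001 -0.0002 -0.1293; 5.5 -31.6 -0.4 -0.0001 -0.0002 -0.1293
end [0.5031 0.229  0.374 ] [ 3.1414e+00 -3.0000e-04  3.4830e-01] 6.675
```

Emit:
step_arm(commands="-31.4 6.2 -0.5 0 0 -0.129; -32 2.2 -0.5 0 0 -0.129; -32 -2 -0.5 0 0 -0.129; -31.5 -6.1 -0.5 0 0 -0.129; -30.3 -10 -0.5 0 0 -0.129; -29 -14 -0.5 0 0 -0.129; -26.8 -17.5 -0.5 0 0 -0.129; -24.3 -21 -0.5 0 0 -0.129", grip_force=40)

```text
t: 7.68
eef_pos: [0.514, -0.0253, 0.3664]
ee_rot: [3.14, 0.002, -0.685]
force: [-0.1, -0.4, -4.4]
width: 0.0117
```

Emit:
step_arm(commands="-21.4 -24 -0.5 0 0 -0.129; -18.2 -26.3 -0.5 0 0 -0.129; -14.6 -28.5 -0.5 0 0 -0.129; -10.8 -30 -0.5 0 0 -0.129; -6.9 -31 -0.5 0 0 -0.129; -2.7 -32 -0.5 0 0 -0.129; 1.3 -32 -0.5 0 0 -0.129; 5.5 -31.6 -0.5 0 0 -0.129")

```text
t: 8.68
eef_pos: [0.503, 0.2303, 0.3703]
ee_rot: [3.141, 0.003, 0.348]
force: [0.2, -0.8, -3.8]
width: 0.012
```

Emit:
step_arm(commands="0 0 0 0 0 0; 0 0 0 0 0 0; 0 0 0 0 0 0")

```text
t: 9.05
eef_pos: [0.5037, 0.2287, 0.3719]
ee_rot: [3.141, 0.001, 0.342]
force: [0.6, -0.0, -4.5]
width: 0.0117
```

```bash
python3 - <<'E'
from h import *
import pickle
p0,r0=cur(); print(p0,r0.as_euler('xyz'))
p=grab_frame("wrist"); p["pose"]=(p0,r0.as_matrix()); pickle.dump(p,open("w2.pkl","wb")); save(p,"w2.png",s=1.4)
t=grab_frame("scene"); save(t,"s2.png",s=1.4); pickle.dump(t,open("s2.pkl","wb"))
E
```

```text
[0.50366621 0.22866768 0.37185088] [3.14133838e+00 7.96027962e-04 3.42048983e-01]
```

View pics/w2.png

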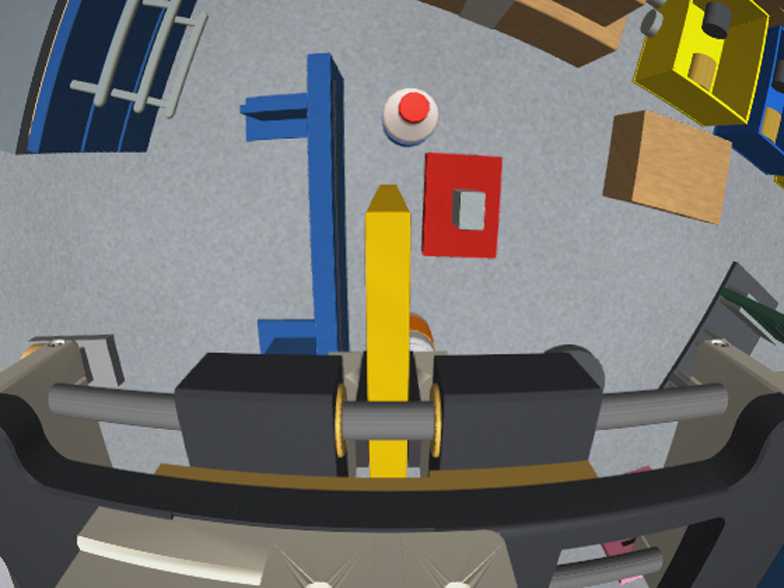

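View pics/s2.png

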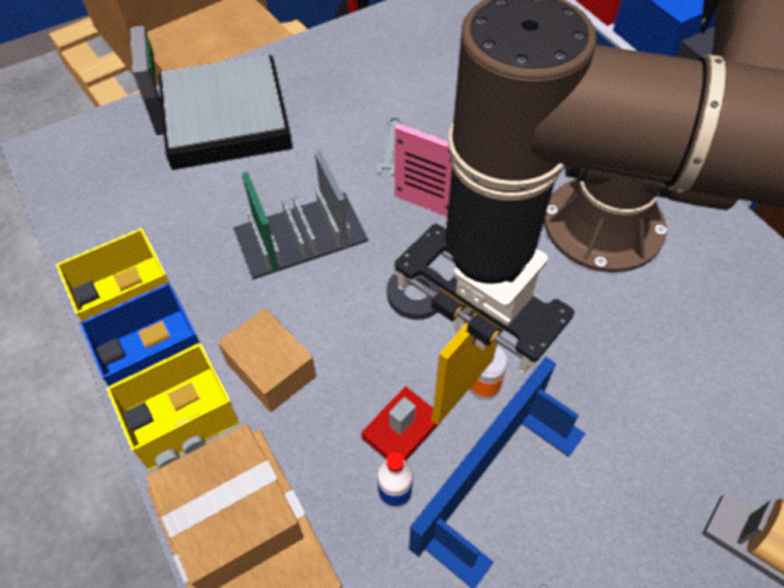

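```bash
python3 - <<'E'
from h import *
import pickle
p=pickle.load(open("w2.pkl","rb")); a=p["frame"].astype(int)
for r in (45,70,100,120,140,160,180,200,220):
    row=a[r]; m=(row[:,2]>110)&(row[:,0]<70)
    c=[x for x in np.where(m)[0] if 215<x<255]
    c0=min(c); c1=max(c)
    print(r,c0,c1,[np.round(w2g(wz(p,(x,r),.12)),4) for x in (c0-.5,c1+.5)])
# block corners z .03
for px in((427,153),(502,157),(497,258),(422,255)):
    print(np.round(w2g(wz(p,np.array(px)/1.4,.03)),4))
for px in((414,108),): print("oil",w2g(wz(p,np.array(px)/1.4,.145)))
save(p,"w2c.png",(200,20,380,260),2.5)
E
```

```text
45 220 235 [array([ 0.0094, -0.1617]), array([-0.0095, -0.1606])]
70 216 235 [array([ 0.0142, -0.1309]), array([-0.0095, -0.1297])]
100 220 235 [array([ 0.0098, -0.0944]), array([-0.0092, -0.0936])]
120 221 236 [array([ 0.009 , -0.0705]), array([-0.01  , -0.0698])]
140 221 236 [array([ 0.0096, -0.0466]), array([-0.0095, -0.046 ])]
160 222 237 [array([ 0.0092, -0.0225]), array([-0.0102, -0.0221])]
180 222 238 [array([0.0102, 0.0019]), array([-0.0107,  0.0023])]
200 224 238 [array([0.0088, 0.0269]), array([-0.0098,  0.0271])]
220 225 239 [array([0.0088, 0.0527]), array([-0.0101,  0.0528])]
[-0.098  -0.0848]
[-0.1773 -0.083 ]
[-0.1753  0.0258]
[-0.0934  0.0228]
oil [-0.07792662 -0.11667625]
```

View pics/w2c.png

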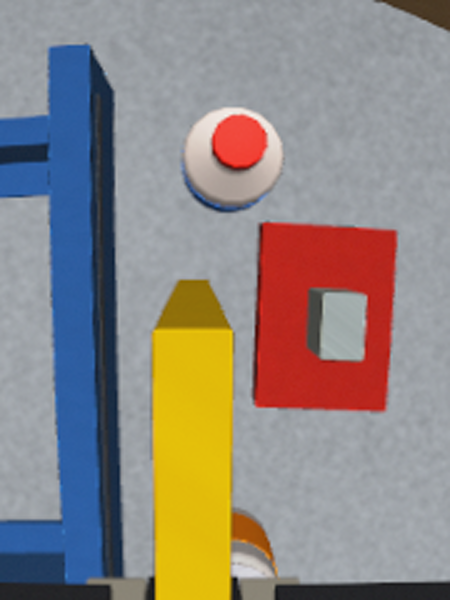

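```bash
python3 - <<'E'
from h import *
th=np.radians(14)
P1,r1=tcp_for(th,-.042,.008,.15); print(P1)
rows(P1,r1,6)
P2,_=tcp_for(th,-.042,.008,.004); rows(P2,r1,8,P1,r1)
E
```

```text
[0.48603028 0.27628946 0.32028299]
-0.1 -8.5 8.7 -0.0407 0.0001 -0.0009; -0.1 -8.8 8.3 -0.0407 0.0001 -0.0009; -0.2 -9.1 7.9 -0.0407 0.0001 -0.0009; -0.1 -9.5 7.6 -0.0407 0.0001 -0.0009; -0.1 -9.7 7.2 -0.0407 0.0001 -0.0009; -0 -10.1 6.8 -0.0407 0.0001 -0.0009
end [0.4861 0.2763 0.3202] [2.8974e+00 1.0000e-04 3.4750e-01] 9.15
0 -4.4 17.7 0 0 0; 0 -4.4 17.7 0 0 0; 0 -4.4 17.7 0 0 0; 0 -4.5 17.7 0 0 0; -0 -4.4 17.7 0 0 0; -0 -4.4 17.7 0 0 0; 0 -4.4 17.8 0 0 0; 0 -4.4 17.7 0 0 0
end [0.486  0.2763 0.1743] [2.8972 0.     0.3477] 9.15
```

Emit:
step_arm(commands="-0.1 -8.5 8.7 -0.0407 0 -0.001; -0.1 -8.8 8.3 -0.0407 0 -0.001; -0.1 -9.1 7.9 -0.0407 0 -0.001; -0.1 -9.5 7.6 -0.0407 0 -0.001; -0.1 -9.7 7.2 -0.0407 0 -0.001; 0 -10 6.8 -0.0407 0 -0.001; 0 0 0 0 0 0; 0 0 0 0 0 0")

```text
t: 10.15
eef_pos: [0.4863, 0.2768, 0.3207]
ee_rot: [2.898, 0.0, 0.349]
force: [0.2, 0.5, -3.3]
width: 0.0116
```

Emit:
step_arm(commands="0 -4.4 17.7 0 0 0; 0 -4.4 17.7 0 0 0; 0 -4.4 17.7 0 0 0; 0 -4.4 17.7 0 0 0; 0 -4.4 17.7 0 0 0; 0 -4.4 17.7 0 0 0; 0 0 0 0 0 0; 0 0 0 0 0 0")

```text
t: 11.15
eef_pos: [0.4867, 0.277, 0.2121]
ee_rot: [2.898, -0.001, 0.349]
force: [0.1, 0.2, -4.3]
width: 0.0124
```

```bash
python3 - <<'E'
from h import *
th=np.radians(14)
P2,r1=tcp_for(th,-.042,.008,.004); rows(P2,r1,4)
print(get_state()["force"])
import pickle
p0,r0=cur()
p=grab_frame("wrist"); p["pose"]=(p0,r0.as_matrix()); save(p,"w3.png",s=1.4)
t=grab_frame("scene"); save(t,"s3.png",(220,190,440,410),3)
E
```

```text
-0.2 -2.2 9.2 -0.0002 -0.0003 0.0003; -0.3 -2.2 9.2 -0.0002 -0.0003 0.0003; -0.2 -2.1 9.2 -0.0002 -0.0003 0.0003; -0.2 -2.2 9.2 -0.0002 -0.0003 0.0003
end [0.4861 0.2763 0.1743] [ 2.8974 -0.      0.3476] 11.15
[ 0.07812352  0.21438926 -4.28007715]
```

View pics/w3.png

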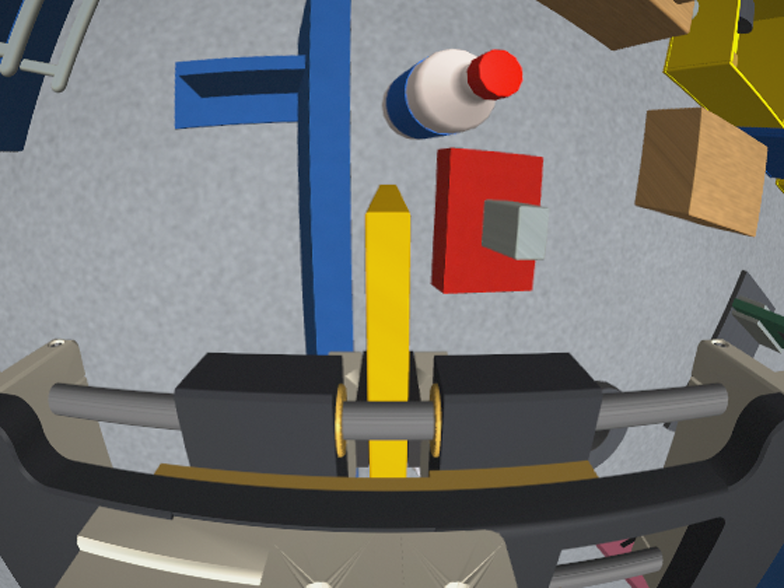

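View pics/s3.png

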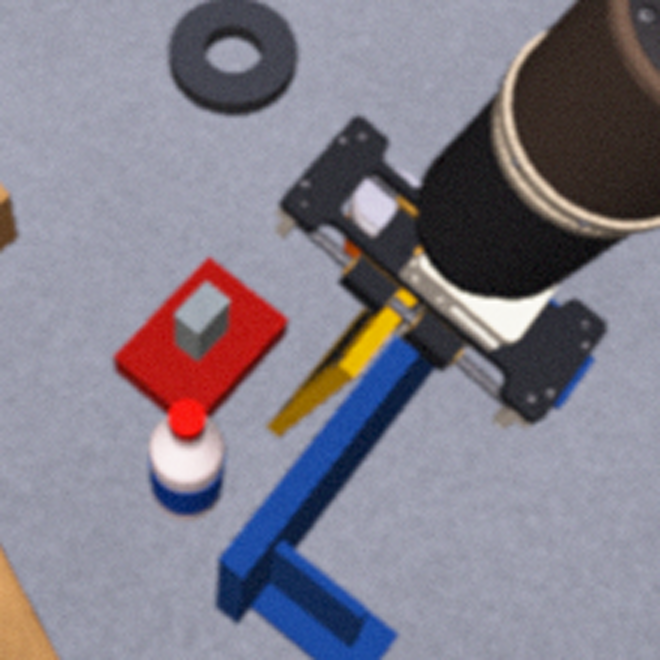

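Emit:
step_arm(commands="-0.2 -2.2 9.2 0 0 0; -0.2 -2.2 9.2 0 0 0; -0.2 -2.2 9.2 0 0 0; -0.2 -2.2 9.2 0 0 0; 0 0 0 0 0 0; 0 0 0 0 0 0")

```text
t: 12.0
eef_pos: [0.4856, 0.2764, 0.1732]
ee_rot: [2.897, 0.001, 0.35]
force: [0.8, -0.1, -3.3]
width: 0.0118
```

Emit:
step_arm(commands="0 -0.25 1 0 0 0; 0 -0.25 1 0 0 0; 0 0 0 0 0 0; 0 0 0 0 0 0")

```text
t: 12.5
eef_pos: [0.4854, 0.2762, 0.1711]
ee_rot: [2.897, 0.001, 0.349]
force: [0.9, -0.1, -4.3]
width: 0.0118
```

Emit:
step_arm(commands="0 -0.12 0.5 0 0 0; 0 -0.12 0.5 0 0 0; 0 0 0 0 0 0; 0 0 0 0 0 0")

```text
t: 13.0
eef_pos: [0.4856, 0.2764, 0.1705]
ee_rot: [2.897, 0.0, 0.35]
force: [-1.4, 1.0, 3.2]
width: 0.0118
```

Emit:
step_arm(commands="0 -0.12 0.5 0 0 0; 0 -0.12 0.5 0 0 0; 0 0 0 0 0 0; 0 0 0 0 0 0")

```text
t: 13.5
eef_pos: [0.4858, 0.2765, 0.1704]
ee_rot: [2.897, -0.001, 0.35]
force: [-3.2, 0.6, 11.0]
width: 0.0117
```

Emit:
step_arm(commands="0 0.25 -1 0 0 0; 0 0 0 0 0 0")

```text
t: 13.75
eef_pos: [0.4856, 0.2764, 0.1704]
ee_rot: [2.898, -0.0, 0.35]
force: [-1.8, 0.9, 5.4]
width: 0.0116
```

Emit:
step_arm(commands="0 0 0 0 0 0; 0 0 0 0 0 0; 0 0 0 0 0 0; 0 0 0 0 0 0", jaw=18)

```text
t: 14.25
eef_pos: [0.4854, 0.2761, 0.1698]
ee_rot: [2.897, 0.001, 0.349]
force: [-0.2, 0.3, -0.3]
width: 0.0177
```

Emit:
step_arm(commands="0 0 0 0 0 0; 0 0 0 0 0 0; 0 0 0 0 0 0; 0 0 0 0 0 0", jaw=36)

```text
t: 14.75
eef_pos: [0.4854, 0.2762, 0.17]
ee_rot: [2.897, 0.001, 0.349]
force: [-0.3, -0.3, -0.4]
width: 0.0358
```

```bash
python3 - <<'E'
from h import *
p0,r0=cur(); print(get_state()["force"])
p=grab_frame("wrist"); p["pose"]=(p0,r0.as_matrix()); save(p,"w4.png",s=1.4)
t=grab_frame("scene"); save(t,"s4.png",(220,190,440,410),3)
E
```

```text
[-0.25472774 -0.25334039 -0.4212724 ]
```

View pics/w4.png

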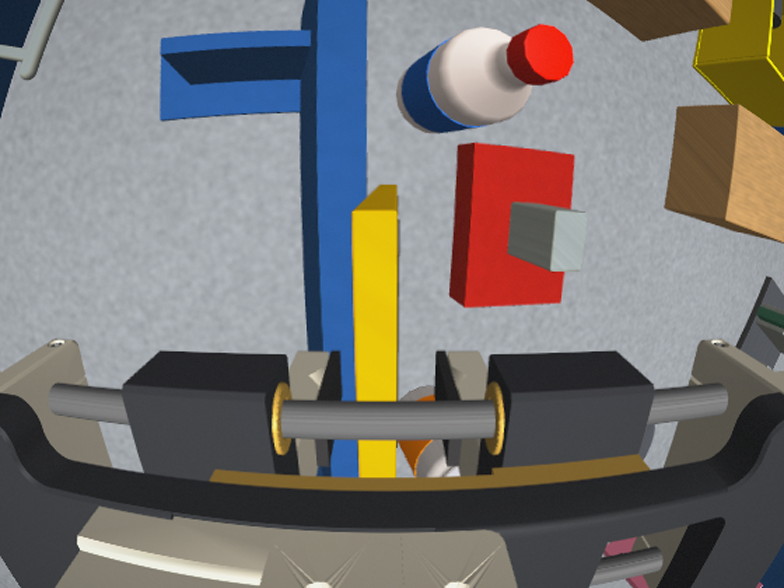

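View pics/s4.png

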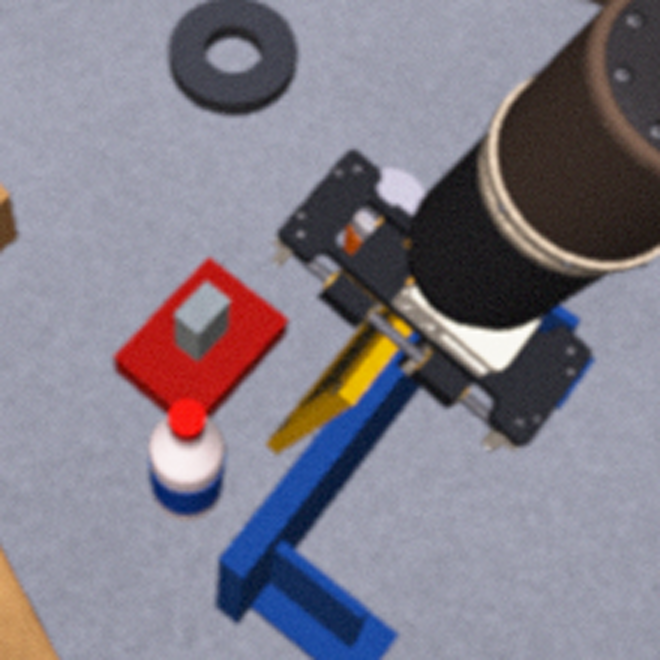

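Emit:
step_arm(commands="0 0 -10 0 0 0; 0 0 -25 0 0 0; 0 0 -35 0 0 0; 0 0 -40 0 0 0; 0 0 -20 0 0 0; 0 0 0 0 0 0", jaw=60)

```text
t: 15.6
eef_pos: [0.4751, 0.3068, 0.2983]
ee_rot: [2.9, -0.003, 0.35]
force: [0.3, -0.7, -0.6]
width: 0.0597
```

```bash
cat >> h.py <<'E'
def brot(byaw,th): return R.from_euler('z',byaw+np.pi)*R.from_euler('x',np.pi)*R.from_rotvec([0,-th,0])
E
python3 - <<'E'
from h import *
B=g2w(-.135,-.0306,.066); by=GY-.033; th=np.radians(25); r=brot(by,th)
zt=r.as_matrix()[:,2]; print(B,"tool z in g",zt, "tool y",r.as_matrix()[:,1])
P=B-zt*(.006+.13); print(P)
rows(P,r,16)
E
```

```text
[0.5663687  0.16790536 0.066     ] tool z in g [-0.13081502  0.40186269 -0.90630779] tool y [-9.50888144e-01 -3.09534711e-01  1.11022302e-16]
[0.58415954 0.11325203 0.18925786]
2.2 11.7 9.9 0.0334 -0.0333 0.0963; 3.7 11.7 9.4 0.0334 -0.0333 0.0963; 5.1 11.6 8.9 0.0334 -0.0333 0.0963; 6.5 11.3 8.3 0.0334 -0.0333 0.0963; 7.9 10.9 7.7 0.0334 -0.0333 0.0963; 9.1 10.3 7 0.0334 -0.0333 0.0963; 10.3 9.6 6.4 0.0334 -0.0333 0.0963; 11.4 8.8 5.8 0.0334 -0.0333 0.0963
12.3 7.8 5 0.0334 -0.0333 0.0963; 13.2 6.7 4.4 0.0334 -0.0333 0.0963; 14 5.5 3.8 0.0334 -0.0333 0.0963; 14.5 4.3 3 0.0334 -0.0333 0.0963; 15 3 2.5 0.0334 -0.0333 0.0963; 15.3 1.6 1.9 0.0334 -0.0333 0.0963; 15.4 0.1 1.4 0.0334 -0.0333 0.0963; 15.4 -1.2 0.8 0.0334 -0.0333 0.0963
end [0.5841 0.1132 0.1893] [-3.1416  0.4366 -1.2564] 15.6
```

Emit:
step_arm(commands="2.2 11.7 9.9 0.0334 -0.0333 0.0963; 3.7 11.7 9.4 0.0334 -0.0333 0.0963; 5.1 11.6 8.9 0.0334 -0.0333 0.0963; 6.5 11.3 8.3 0.0334 -0.0333 0.0963; 7.9 10.9 7.7 0.0334 -0.0333 0.0963; 9.1 10.3 7 0.0334 -0.0333 0.0963; 10.3 9.6 6.4 0.0334 -0.0333 0.0963; 11.4 8.8 5.8 0.0334 -0.0333 0.0963")

```text
t: 16.6
eef_pos: [0.5289, 0.208, 0.2406]
ee_rot: [3.109, 0.169, -0.454]
force: [1.0, 0.3, -0.1]
width: 0.0599
```

Emit:
step_arm(commands="12.3 7.8 5 0.0334 -0.0333 0.0963; 13.2 6.7 4.4 0.0334 -0.0333 0.0963; 14 5.5 3.8 0.0334 -0.0333 0.0963; 14.5 4.3 3 0.0334 -0.0333 0.0963; 15 3 2.5 0.0334 -0.0333 0.0963; 15.3 1.6 1.9 0.0334 -0.0333 0.0963; 15.4 0 1.4 0.0334 -0.0333 0.0963; 15.4 -1.2 0.8 0.0334 -0.0333 0.0963")

```text
t: 17.6
eef_pos: [0.5832, 0.1112, 0.1863]
ee_rot: [3.136, 0.436, -1.263]
force: [0.4, -0.3, -0.0]
width: 0.0603
```

Emit:
step_arm(commands="0 0 0 0 0 0; 0 0 0 0 0 0; 0 0 0 0 0 0")

```text
t: 17.98
eef_pos: [0.5834, 0.1124, 0.1876]
ee_rot: [3.138, 0.434, -1.257]
force: [-0.1, -0.2, 0.6]
width: 0.0599
```

```bash
python3 - <<'E'
from h import *
import pickle
p0,r0=cur(); print(p0,r0.as_euler('xyz'))
p=grab_frame("wrist"); p["pose"]=(p0,r0.as_matrix()); save(p,"w5.png",s=1.4); pickle.dump(p,open("w5.pkl","wb"))
t=grab_frame("scene"); save(t,"s5.png",(220,190,440,410),3)
E
```

```text
[0.58336547 0.11242877 0.18764462] [ 3.13849026  0.43393652 -1.25668644]
```

View pics/w5.png

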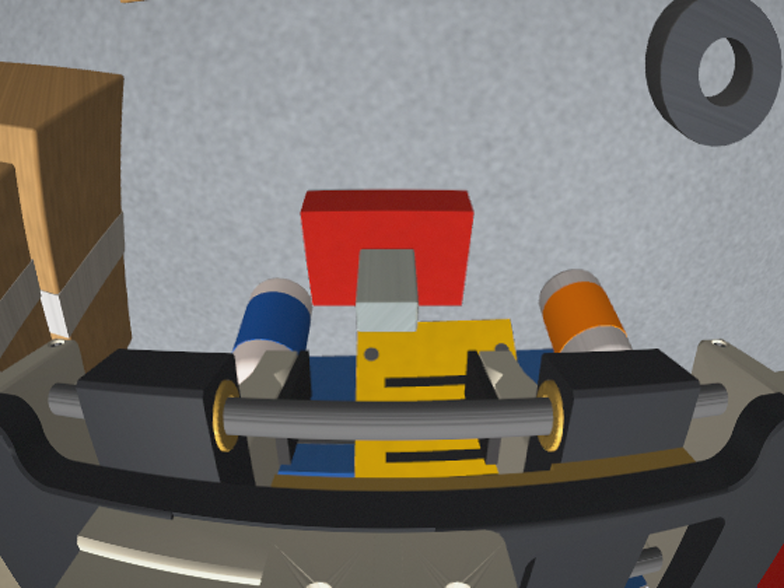

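View pics/s5.png

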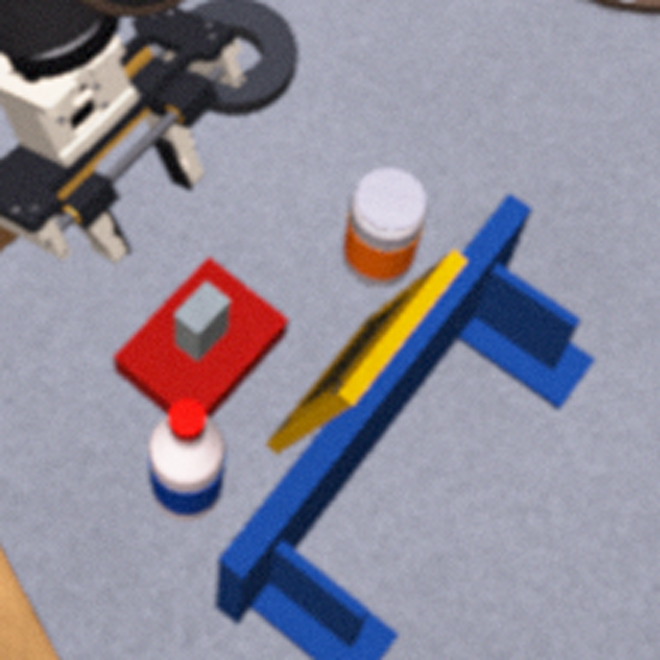

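```bash
python3 - <<'E'
from h import *
import pickle
p=pickle.load(open("w5.pkl","rb"))
for px in((358,303),(416,303),(357,331),(418,331)):
    print("handle",np.round(w2g(wz(p,np.array(px)/1.4,.085)),4))
for px in((302,210),(472,210)): print("base",np.round(w2g(wz(p,np.array(px)/1.4,.03)),4))
for px in((512,320),(420,322)): print("cover bottom",np.round(w2g(wz(p,np.array(px)/1.4,.003)),4))
save(p,"w5c.png",(200,120,420,300),3.5)
p0,r0=cur(); print(w2g(p0+r0.as_matrix()[:,2]*.136))
t=grab_frame("top"); save(t,"t5.png",(110,130,250,290),3.7); pickle.dump(t,open("t5.pkl","wb"))
E
```

```text
handle [-0.1485 -0.0455]
handle [-0.1474 -0.0129]
handle [-0.1262 -0.0478]
handle [-0.125  -0.0115]
base [-0.1785 -0.0813]
base [-0.1749  0.025 ]
cover bottom [-0.0516  0.0745]
cover bottom [-0.0526 -0.0046]
[-0.13573813 -0.02925681]
```

View pics/w5c.png

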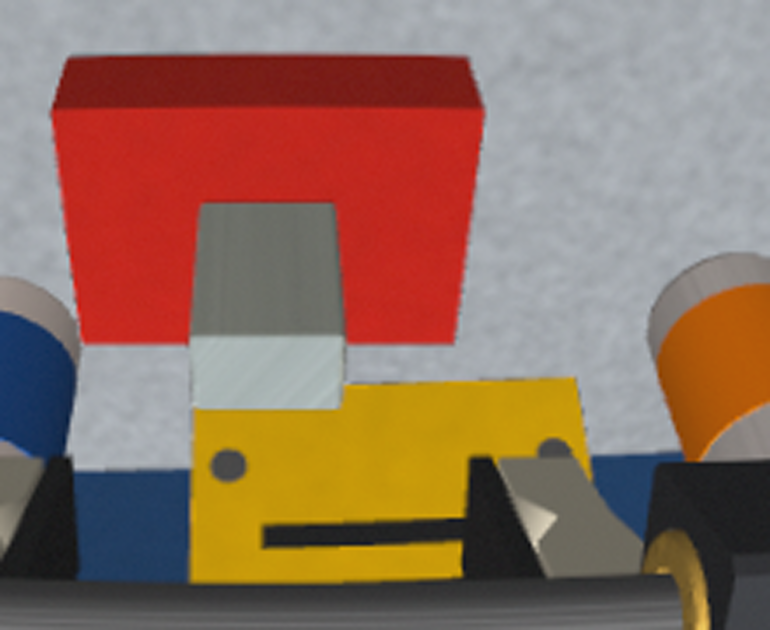

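View pics/t5.png

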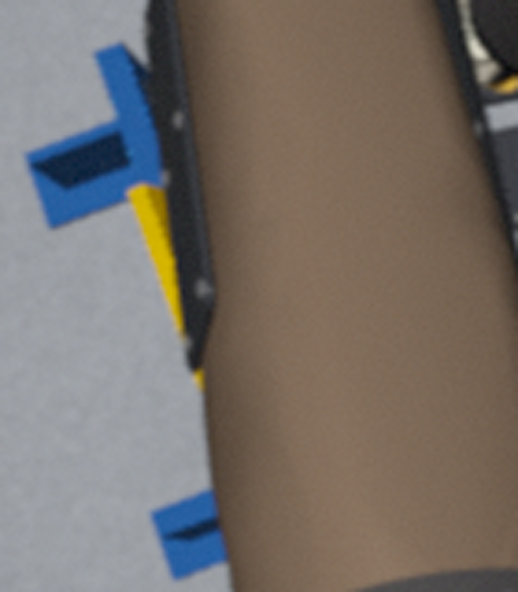

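Emit:
step_arm(commands="0 0 25 0 0 0; 0 0 30 0 0 0; 0 0 30 0 0 0; 0 0 25 0 0 0; 0 0 12 0 0 0; 0 0 6 0 0 0; 0 0 0 0 0 0; 0 0 0 0 0 0")

```text
t: 19.12
eef_pos: [0.5672, 0.1627, 0.0722]
ee_rot: [3.14, 0.434, -1.258]
force: [0.4, -0.0, 0.0]
width: 0.0603
```

Emit:
step_arm(commands="0 0 0 0 0 0; 0 0 0 0 0 0; 0 0 0 0 0 0; 0 0 0 0 0 0; 0 0 0 0 0 0", jaw=0, grip_force=40)

```text
t: 19.75
eef_pos: [0.5668, 0.1629, 0.0716]
ee_rot: [3.139, 0.434, -1.258]
force: [0.9, -0.6, 1.8]
width: 0.0358
```

```bash
python3 - <<'E'
from h import *
s=get_state(); print(s["width"],s["force"],s["moment"]); p0,r0=cur(); print(w2g(p0+r0.as_matrix()[:,2]*.006),p0)
r=brot(GY,np.radians(25)); dg=np.array([.0,0,.006])
rows(p0+[0,0,.006],r0,2)
# then +y shift 49mm and yaw align, at x same; then +x to gap ~5mm
c,s_=np.cos(GY),np.sin(GY)
sh=lambda x,y:np.array([c*x-s_*y,s_*x+c*y,0])
P1=p0+[0,0,.006]+sh(0,.045); rows(P1,r,4,p0+[0,0,.006],r0)
P2=P1+sh(.036,0); rows(P2,r,4,P1,r)
E
```

```text
0.035758212898862066 [ 0.90388194 -0.60479719  1.80303618] [-1.15833099 -0.66613594 -0.03204187]
[-0.13736818 -0.02935711] [0.56679882 0.16285944 0.07162059]
-1.3 0 -2.7 0 0 0; -1.2 0 -2.7 0 0 0
end [0.5668 0.1629 0.0776] [ 3.1388  0.4341 -1.2583] 19.75
0.4 11.2 -0.1 -0.003 -0.0006 -0.008; 0.2 11.3 -0.1 -0.003 -0.0006 -0.008; 0.2 11.2 -0.1 -0.003 -0.0006 -0.008; 0.1 11.3 -0 -0.003 -0.0006 -0.008
end [0.5245 0.1475 0.0776] [-3.1415  0.4365 -1.223 ] 19.75
-8.2 0 3.8 0 0 0; -8.1 0 3.8 0 0 0; -8.2 0 3.8 0 0 0; -8.1 0 3.8 0 0 0
end [0.5122 0.1813 0.0776] [ 3.1416  0.4363 -1.2231] 19.75
```

Emit:
step_arm(commands="-1.3 0 -2.7 0 0 0; -1.3 0 -2.7 0 0 0; 0 0 0 0 0 0; 0.4 11.2 -0.1 -0.003 -0.0006 -0.008; 0.2 11.2 -0.1 -0.003 -0.0006 -0.008; 0.2 11.2 -0.1 -0.003 -0.0006 -0.008; 0.1 11.2 0 -0.003 -0.0006 -0.008; 0 0 0 0 0 0")

```text
t: 20.75
eef_pos: [0.5236, 0.1474, 0.0776]
ee_rot: [3.141, 0.437, -1.223]
force: [0.4, 0.3, -4.6]
width: 0.0361
```

Emit:
step_arm(commands="-8.2 0 3.8 0 0 0; -8.2 0 3.8 0 0 0; -8.2 0 3.8 0 0 0; -8.2 0 3.8 0 0 0; 0 0 0 0 0 0; 0 0 0 0 0 0")

```text
t: 21.5
eef_pos: [0.5121, 0.1817, 0.0775]
ee_rot: [3.141, 0.436, -1.223]
force: [0.9, -0.3, -5.0]
width: 0.0357
```

```bash
python3 - <<'E'
from h import *
import pickle
p0,r0=cur(); s=get_state();print(p0,r0.as_euler('xyz'),s["force"],s["width"])
p=grab_frame("wrist"); p["pose"]=(p0,r0.as_matrix()); save(p,"w6.png",s=1.4); pickle.dump(p,open("w6.pkl","wb"))
t=grab_frame("scene"); save(t,"s6.png",(220,190,440,410),3)
E
```

```text
[0.51210783 0.18171075 0.0774738 ] [ 3.14114664  0.43644499 -1.22280062] [ 0.91645287 -0.25301125 -4.9732462 ] 0.03574440039396272
```

View pics/w6.png

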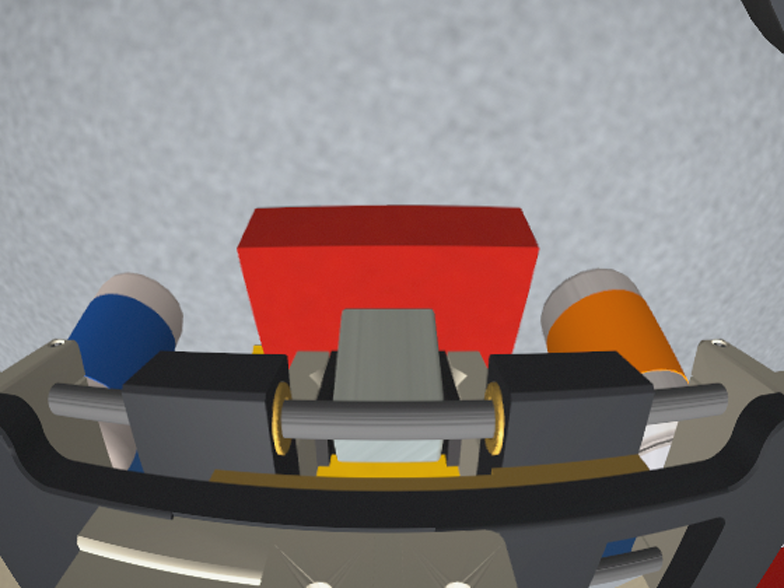

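View pics/s6.png

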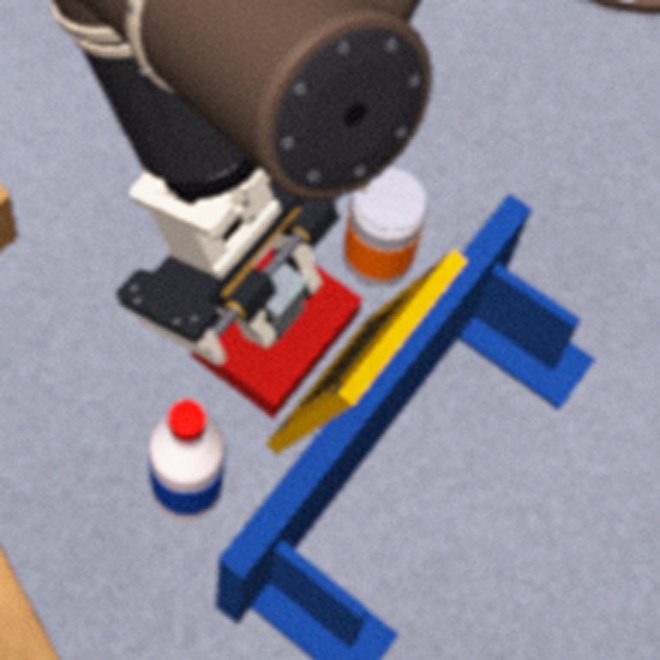

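Emit:
step_arm(commands="1.3 0 2.7 0 0 0; 0.9 0 1.8 0 0 0; 0.4 0 0.9 0 0 0; 0 0 0 0 0 0; 0 0 0 0 0 0")

```text
t: 22.22
eef_pos: [0.512, 0.1815, 0.0716]
ee_rot: [3.141, 0.437, -1.223]
force: [-1.1, -1.8, -0.9]
width: 0.0358
```

Emit:
step_arm(commands="-1.8 0 0.85 0 0 0; -0.9 0 0.4 0 0 0; 0 0 0 0 0 0; 0 0 0 0 0 0")

```text
t: 22.72
eef_pos: [0.5114, 0.1845, 0.0716]
ee_rot: [-3.141, 0.437, -1.223]
force: [1.1, -2.0, -0.5]
width: 0.0359
```

Emit:
step_arm(commands="-0.9 0 0.4 0 0 0; 0 0 0 0 0 0; 0 0 0 0 0 0")

```text
t: 23.1
eef_pos: [0.511, 0.1854, 0.0716]
ee_rot: [-3.142, 0.437, -1.223]
force: [1.1, -2.4, 0.5]
width: 0.0359
```

Emit:
step_arm(commands="-0.9 0 0.4 0 0 0; 0 0 0 0 0 0; 0 0 0 0 0 0")

```text
t: 23.48
eef_pos: [0.5105, 0.1863, 0.0716]
ee_rot: [3.141, 0.437, -1.223]
force: [2.0, -3.1, 2.1]
width: 0.0365
```

```bash
python3 - <<'E'
from h import *
p0,r0=cur(); print(w2g(p0+r0.as_matrix()[:,2]*.006))
t=grab_frame("scene"); save(t,"s7.png",(270,240,390,350),6)
E
```

```text
[-0.09610681  0.0156024 ]
```

View pics/s7.png

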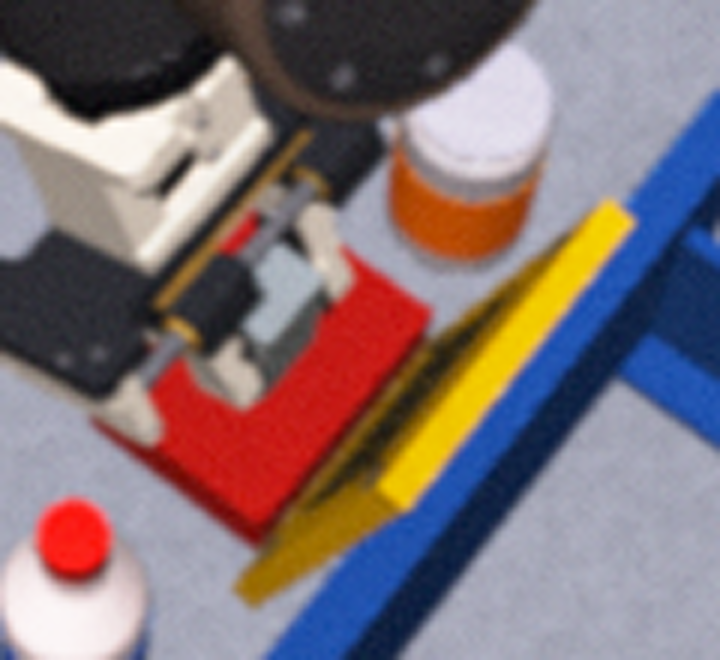

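Emit:
step_arm(commands="-0.9 0 0.35 0 0 0; 0 0 0 0 0 0; 0 0 0 0 0 0")

```text
t: 23.9
eef_pos: [0.5101, 0.1871, 0.0716]
ee_rot: [3.141, 0.437, -1.223]
force: [2.5, -2.7, 1.3]
width: 0.0356
```

Emit:
step_arm(commands="-0.9 0 0.35 0 0 0; 0 0 0 0 0 0; 0 0 0 0 0 0")

```text
t: 24.28
eef_pos: [0.5099, 0.1876, 0.0716]
ee_rot: [3.141, 0.436, -1.223]
force: [3.3, -5.7, 0.7]
width: 0.0356
```

Emit:
step_arm(commands="-0.5 0 0.2 0 0 0; 0 0 0 0 0 0; 0 0 0 0 0 0")

```text
t: 24.65
eef_pos: [0.5098, 0.1881, 0.0716]
ee_rot: [3.141, 0.436, -1.223]
force: [2.6, -6.1, 1.1]
width: 0.0357
```

```bash
python3 - <<'E'
from h import *
p0,r0=cur(); print(w2g(p0+r0.as_matrix()[:,2]*.006),get_state()["force"],get_state()["moment"])
t=grab_frame("scene"); save(t,"s8.png",(270,240,390,350),6)
E
```

```text
[-0.09421504  0.015725  ] [ 2.55999814 -6.14681432  1.12657566] [-3.29744022 -1.1150904   0.03461679]
```

View pics/s8.png

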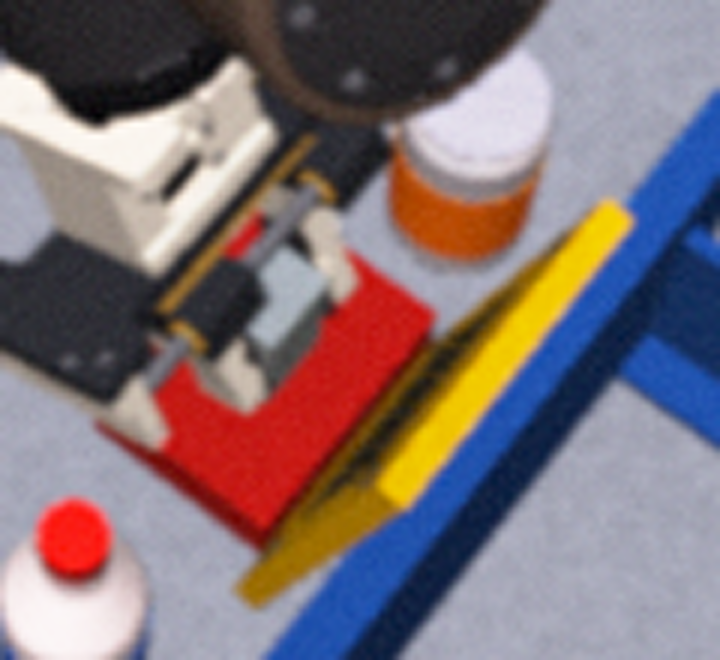

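Emit:
step_arm(commands="0 0 0 0 0 0; 0 0 0 0 0 0; 0 0 0 0 0 0; 0 0 0 0 0 0", jaw=55)

```text
t: 25.2
eef_pos: [0.5094, 0.1888, 0.0716]
ee_rot: [3.141, 0.437, -1.223]
force: [1.1, -0.2, 0.0]
width: 0.0548
```

Emit:
step_arm(commands="0 0 -10 0 0 0; 0 0 -25 0 0 0; 0 0 -35 0 0 0; 0 0 -40 0 0 0; 0 0 -40 0 0 0; 0 0 0 0 0 0; 0 0 0 0 0 0; 0 0 0 0 0 0")

```text
t: 26.2
eef_pos: [0.5306, 0.1291, 0.2067]
ee_rot: [3.139, 0.437, -1.224]
force: [-0.3, -0.4, -0.4]
width: 0.0553
```

```bash
python3 - <<'E'
from h import *
import pickle
p0,r0=cur(); print(p0)
p=grab_frame("wrist"); p["pose"]=(p0,r0.as_matrix()); save(p,"w9.png",s=1.4); pickle.dump(p,open("w9.pkl","wb"))
t=grab_frame("scene"); save(t,"s9.png",(270,240,390,350),6); pickle.dump(t,open("s9.pkl","wb"))
E
```

```text
[0.53061591 0.1290804  0.20674629]
```

View pics/w9.png

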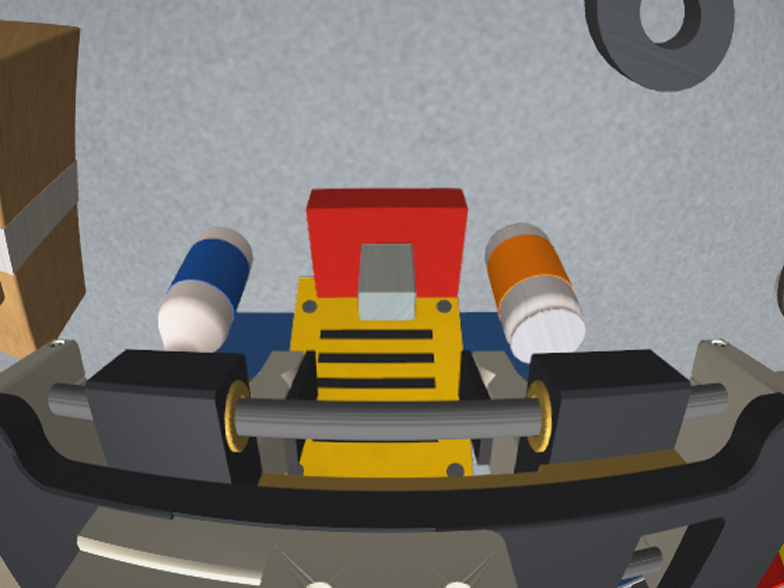

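View pics/s9.png

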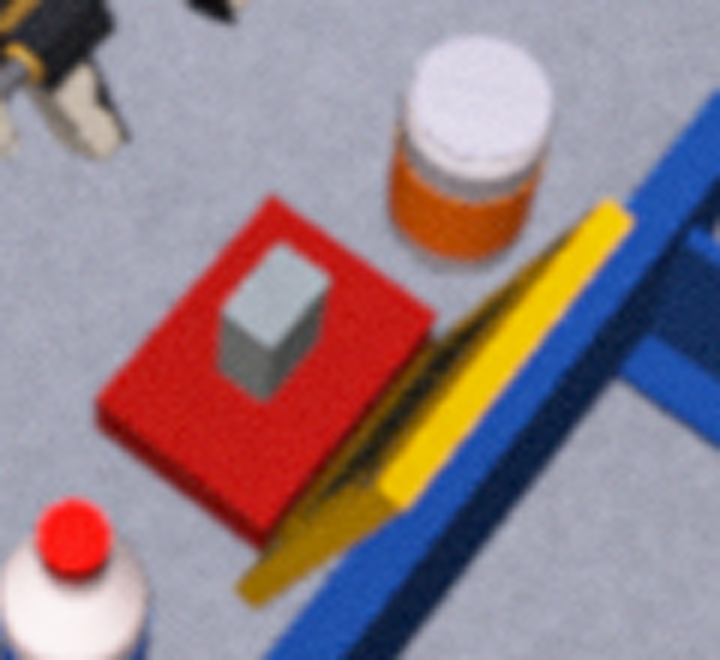

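```bash
python3 - <<'E'
from h import *
import pickle
p=pickle.load(open("w9.pkl","rb")); s=pickle.load(open("s9.pkl","rb"))
save(p,"w9c.png",(200,125,360,255),4.8)
for px in((307,207),(467,207),(316,298),(459,298)): print("block",np.round(w2g(wz(p,np.array(px)/1.4,.03)),4))
for px in((300,277),(317,277)): print("foot",np.round(w2g(wz(p,np.array(px)/1.4,.003)),4))
a=lambda u,v:(270+u/6-.4,240+v/6-.4)
for px in((272,195),(436,318),(98,403),(262,540)): print("block s",np.round(w2g(onz(s,a(*px),.03)),4))
z=.19*np.cos(.262)
for px,zz in(((608,198),z+.003),((634,216),z),((378,488),z+.003),((405,508),z),((237,590),.003),((252,606),0)): print("cover s",np.round(w2g(onz(s,a(*px),zz)),4))
E
```

```text
block [-0.1338 -0.0374]
block [-0.1337  0.0699]
block [-0.0526 -0.0391]
block [-0.0525  0.0723]
foot [-0.0521 -0.0559]
foot [-0.052  -0.0415]
block s [-0.1329  0.0697]
block s [-0.0536  0.0679]
block s [-0.131  -0.0403]
block s [-0.0515 -0.0436]
cover s [-0.0053  0.0721]
cover s [0.0046 0.0735]
cover s [-0.0046 -0.0581]
cover s [ 0.0053 -0.0569]
cover s [-0.052  -0.0559]
cover s [-0.0446 -0.0563]
```

View pics/w9c.png

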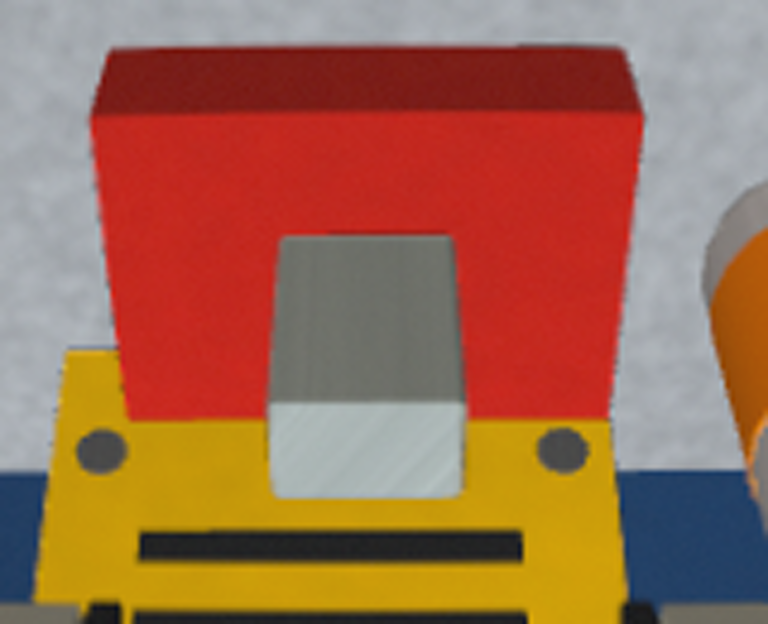

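```bash
python3 - <<'E'
from h import *
print(job_done(), get_state()["t"])
E
```

```text
the job is handed in; nothing more can be done
the job is handed in; nothing more can be done
```

I took the yellow cover out of the rack's middle slot and set it leaning on the front of the blue guard, louvres outward. I then put the red foot block against the cover's foot, let go of everything and handed the job in at about 26 s. The hand-in reports no verdict.

My last checks, measured in the wrist and scene pictures after the gripper had backed off:

| Check | Measured | Allowed |
|---|---|---|
| Cover tilt back from upright | about 15° | 9–26° |
| Cover position along the wall, from its middle | about 9 mm off | 95 mm |
| Cover angle to the wall | parallel within about 1–2° | 10° |
| Gap from the block's long side to the cover's front lower edge | about 0–2 mm | 6 mm |
| Block centred on the cover | about 6–7 mm off | 35 mm |

- **Block:** it stands flat on the bench. I felt it touch the cover as a rise in force while sliding it in.
- **Cover on the guard:** I saw it resting on the wall in the pictures but could not measure the contact force.
- **Other things:** the oil bottle, grease can, carton and flange were still standing in the last wrist picture. I kept clear of the other plates and the pink look-alike but did not photograph the rack again at the very end.
- **Disagreement:** the two cameras differed by about 2 mm on the block's front edge. No check failed.

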